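# Close-stack tapered recycled-plastic bars, one inverted, one crosswise

## Task

Finish the bottom layer of the bar rack: set the blue-green tapered bar, which already lies narrow face down, on the rack's tongue and slide it between the two pale bars until it is fully home against the end stop, so that the three make one flat layer. Then lay the orange bar, wide face down, squarely across the middle of that layer, to begin the next one. Set the bars down gently without dropping them, keep the pale bars lying in the rack, and leave the armrest, tape reel and screwdriver alone.

Things in the scene. Friction and masses are not known exactly. Their poses are not given: they have to be found in the camera images.
- rack: Fixed low steel rack, open on top, turned up to 0.25 rad. Origin: at bench level under the middle of the finished layer; x across the layer, y along the lane towards its open mouth, z up. Floor 8 mm thick. Side rails 20 mm high over the bench, inner faces at x = +-84.5 mm; end stop, a dark wall 30 mm high over the bench, inner face at y = -75 mm.
- rack_mouth (a point): Centre of the lane's open mouth, on the floor's upper face (rack x 0, y 75, z 8 mm). From here a steel tongue 60 mm wide carries the floor 120 mm further out (+y) at the same level. The lane between the pale bars gives the blue-green bar about 3 mm play on each side.
- lane_home (a point): Point on the rack floor (8 mm above the bench) where the middle of the blue-green bar's lower face belongs when home: its inner end on the end stop, its outer end in line with the mouth. The orange bar's middle belongs straight above it, 40 mm higher.
- key_bar: Blue-green flecked plastic bar for the lane. 150 long, 40 high, wide face 58, narrow face 44 mm across; long sides slope, ends upright, upright corners chamfered 6 mm; 0.24-0.45 kg. Lies narrow face down. Origin: centre of its lower face; x along it, z up. Starts on the bench at the robot's left, in one of two places side by side, within 0.25 rad of world x.
- cross_bar: Orange flecked plastic bar to lay across. 150 long, 40 high, wide face 58, narrow face 44 mm across; long sides slope, ends upright, upright corners chamfered 6 mm; 0.24-0.45 kg. Lies wide face down. Origin: centre of its lower face; x along it, z up. Starts in the other of the two places, within 0.25 rad of world x. It ends with its length along the rack's x.
- near_bar: Pale flecked bar in the rack at the -x side of the lane (rack x = -54 mm), loose, same size as the others, wide face down on the rack floor. Origin: centre of its lower face; x along it (along rack y). Starts 1 to 3 mm off the end stop.
- far_bar: The same pale bar at the +x side of the lane (rack x = +54 mm), loose, wide face down.
- armrest: Bystander: black padded armrest, 200 x 62 x 32 mm, loose on the bench at the robot's right. Origin under its middle.
- tape_reel: Bystander: white reel, 90 mm across, 35 mm high, loose, beyond the work. Origin under its middle.
- screwdriver: Bystander: screwdriver lying on the bench beyond the rack, loose.
There are look-alikes about, which are no part of the job. There is more than one size of the cross_bar; the one meant has the size given above.

How it is judged:
On the way, in this order (a step that is already met when the one before it is completed fails the run):
1. the blue-green bar is down on the tongue in line with the lane, at least 20 mm short of home (x of key_bar in the frame of rack between -0.02 and 0.02 m and y of key_bar in the frame of rack between 0.02 and 0.2 m and z of key_bar in the frame of rack between 0.004 and 0.016 m and angle between the x axis of key_bar and the y axis of rack, either way round below 0.25 rad), for 0.1 s.
2. the blue-green bar lies flat and home in the lane while the orange bar is still off the rack (x of key_bar in the frame of rack between -0.008 and 0.008 m and y of key_bar in the frame of rack between -0.006 and 0.008 m and z of key_bar in the frame of rack between 0.005 and 0.012 m and angle between each of key_bar, near_bar, far_bar's own z axis and vertical below 0.06 rad and angle between the x axis of key_bar and the y axis of rack, either way round below 0.08 rad and x of near_bar in the frame of rack between -0.062 and -0.046 m and y of near_bar in the frame of rack between -0.006 and 0.01 m and z of near_bar in the frame of rack between 0.005 and 0.012 m and x of far_bar in the frame of rack between 0.046 and 0.062 m and y of far_bar in the frame of rack between -0.006 and 0.01 m and z of far_bar in the frame of rack between 0.005 and 0.012 m and horizontal distance between cross_bar and rack above 0.12 m), for 0.2 s.
At the end, for the whole second after the job is handed in: Blue-green bar flat in the lane, within 8 mm of home; pale bars flat, within 8 mm of their places (10 mm off the stop); orange bar flat on top, within 20 mm (rack x) and 25 mm (rack y) of the middle, square within 0.15 rad; all tilts under 0.06 rad; at rest (x of key_bar in the frame of rack between -0.008 and 0.008 m and y of key_bar in the frame of rack between -0.006 and 0.008 m and z of key_bar in the frame of rack between 0.005 and 0.012 m and angle between each of key_bar, near_bar, far_bar, cross_bar's own z axis and vertical below 0.06 rad and angle between the x axis of key_bar and the y axis of rack, either way round below 0.08 rad and x of near_bar in the frame of rack between -0.062 and -0.046 m and y of near_bar in the frame of rack between -0.006 and 0.01 m and z of near_bar in the frame of rack between 0.005 and 0.012 m and x of far_bar in the frame of rack between 0.046 and 0.062 m and y of far_bar in the frame of rack between -0.006 and 0.01 m and z of far_bar in the frame of rack between 0.005 and 0.012 m and x of cross_bar in the frame of rack between -0.02 and 0.02 m and y of cross_bar in the frame of rack between -0.025 and 0.025 m and z of cross_bar in the frame of rack between 0.044 and 0.053 m and angle between the x axis of cross_bar and the x axis of rack, either way round below 0.15 rad and linear speed of each of key_bar, cross_bar below 0.02 m/s); the robot touches nothing.
It fails at once if the blue-green bar is dropped (it falls or flies faster than 0.5 m/s out of the fingers) (contact force between the fingers and key_bar below 0.05 N and linear speed of key_bar above 0.5 m/s).
It fails at once if the orange bar is dropped (it falls or flies faster than 0.5 m/s out of the fingers) (contact force between the fingers and cross_bar below 0.05 N and linear speed of cross_bar above 0.5 m/s).
It fails at once if the armrest is pushed more than 25 mm from its place (distance of armrest from where it was at the start of the episode above 0.025 m).
It fails at once if the tape reel is pushed more than 25 mm from its place (distance of tape_reel from where it was at the start of the episode above 0.025 m).
It fails at once if the screwdriver is pushed more than 25 mm from its place (distance of screwdriver from where it was at the start of the episode above 0.025 m).
It also fails if it takes over 64 s, if anything falls off the work surface, if the arm or the gripper's body presses on something with over 40 N, if the wrist force passes 120 N, or if a joint passes its speed limit or range.

## Robot

A 6-joint arm with a two-finger parallel gripper is mounted at the origin on the work surface. World frame = base frame: x ahead of the robot, y to its left, z up, the work surface at z = 0. Lengths are in m, angles in rad, forces in N, time in s.
With the tool pointing down it reaches from about 0.35 to 0.975 m from the base axis. Payload 4.9 kg.
Tool frame: the origin (TCP) lies at the very end of the fingers, on their centre line; the grasp point (between the pads) lies 19 mm behind it; x points along the fingers, y is the direction in which the jaws open and shut, and the axes are right-handed (so a half turn about x gives the same grasp; the last joint's range is limited). The gripper opens to 85 mm and grips with 20 to 120 N. Pads are 22 mm wide; open, the fingers measure 114 mm over their backs; the gripper's body (76 mm by 85 mm) begins 54 mm behind the grasp point. The pads swing forward as they close: fully open they stand 13 mm farther back than shut.
Start: joints at [-1.448, 0.053, 1.613, -0, 1.476, -0.119], TCP at [0.15, -0.607, 0.231] pointing down, gripper open.
Joint ranges: [-3.01, 3.01], [-1.01, 2.22], [0.06, 2.58], [-1.02, 4.17], [0.09, 2.62], [-3.14, 3.14]. Speed limits (rad/s): [2.57, 2.57, 3.14, 3.14, 3.14, 3.14].

## Interface

Orientations are given as a unit quaternion [w, x, y, z].
In Python, from plant import manip gives the robot as it stands.
- The arm moves only by the tool play_rows, never from a script. Its argument "plan" is a list of rows, each a list of 5 numbers: the shift along the tool's x, y, z in mm, then the turn about the tool's x in rad, then the closure, from -1 (fully open) to 1 (shut). A call has 1 to 8 rows; each row is the pose to reach, as a shift and turn from the pose commanded when the call began, along the tool's axes at that moment; what a row does not reach only later rows make up. A row lasts 1/8 s, in which the tool goes at most 62.5 mm and 10.7 degrees, less where a joint would pass 70% of its speed; a pose out of reach is approached as far as the arm can. A call with a gripper value outside its range is refused whole. The fingers move at their own pace and stop on an object; the grip force is fixed at half the most. Time passes only in rows, so rows that repeat a pose let the fingers close. It gives the time, the measured TCP pose, the force and the opening at its end, in the units of the state.
- manip.state(): the state, without advancing time (a new reading comes with each control period).
- manip.grab_frame(name): name is "side" or "top"; returns a dict with "img" (400x640x3 uint8, red, green, blue), "range_z" (400x640 float32, m along the optical axis (not along the pixel's ray), 0 where there is no reading), "fx", "fy", "cx", "cy" (pixels), "origin" and "rotation" of the camera in the world. Camera axes: x right, y up, looking along -z (the intrinsics and any distortion apply to the point x, -y, -z); pixel columns grow to the right and rows downward; lengths in m; the calibration is good to about 2 mm. A picture is of the moment at which its call begins.
- manip.job_done(): hands the job in, once; it reports no verdict.
The state is a dict: "time": time; "joint_pos": joint angles; "joint_vel": joint speeds; "joint_efforts": joint torques, N m; "tool_pos": TCP position; "tool_rot": TCP orientation; "contact_force": force on the tool from outside, world axes, zero at the start; "ft_torque": the same for the moment, N m; "gripper_width": opening from 0.0 (shut) to 1.0 (fully open).
Only numpy, scipy, OpenCV 4.12 (cv2) and the standard library are available. Lean on these libraries where they do the work, as an engineer would, in place of code of your own. Each camera call takes 0.05 s, during which the arm holds its last target. There are 200 camera calls.

## Working session

There is one attempt and no reset: what is moved stays moved. The work goes in short steps, Python scripts to look and compute and a tool call to move; the robot and the scene stay as the last step left them, time stands still between calls to the robot, and variables do not carry over. Pictures are saved under pics/ and viewed, about 8 in all and at most 12, crops included, and the job is handed in when it is done.

Besides the shell and the picture viewer there is one more tool, called after ">>>" as name([rows], argument=value, ...), one row to a line, values as JSON. play_rows: Moves the arm, as the interface text tells. Its arguments: {"type":"object","properties":{"plan":{"type":"array"}},"required":["plan"]}

```bash
mkdir -p pics
cat > h.py <<'E'
import numpy as np, cv2
from plant import manip
def grab(n):
    f=manip.grab_frame(n); f['R']=np.array(f['rotation']); f['o']=np.array(f['origin'])
    if f['R'].shape==(4,):
        from scipy.spatial.transform import Rotation as Ro
        w,x,y,z=f['R']; f['R']=Ro.from_quat([x,y,z,w]).as_matrix()
    return f
def ray(f,u,v):
    return f['R']@np.array([(u-f['cx'])/f['fx'],-(v-f['cy'])/f['fy'],-1.])
def plane(f,u,v,z):
    d=ray(f,u,v); return f['o']+d*(z-f['o'][2])/d[2]
def cloud(f):
    v,u=np.mgrid[:400,:640]; z=f['range_z']
    p=np.stack([(u-f['cx'])/f['fx']*z,-(v-f['cy'])/f['fy']*z,-z],-1)
    return p@f['R'].T+f['o']
E
python3 - <<'E'
from h import *
for n in('top','side'):
    f=grab(n); cv2.imwrite(f'pics/{n}0.png',f['img'][:,:,::-1]); print(n,f['o'],f['R'].round(3).tolist(),f['fx'],f['cx'],f['cy'],[k for k in f])
    np.savez(f'{n}0.npz',**{k:f[k] for k in('img','range_z','fx','fy','cx','cy','o','R')})
print(manip.state())
E
```

```text
top [0.35665815 0.03947117 1.47112442] [[0.022, 0.993, -0.12], [-1.0, 0.019, -0.023], [-0.02, 0.12, 0.993]] 425.93479133922 320.54986078950816 199.31554401892754 ['img', 'range_z', 'fx', 'fy', 'cx', 'cy', 'origin', 'rotation', 'R', 'o']
side [0.09509218 0.69056636 0.92318333] [[-0.843, 0.408, -0.351], [-0.538, -0.644, 0.544], [-0.004, 0.647, 0.762]] 417.04355232193524 321.86837788204315 203.02926088172813 ['img', 'range_z', 'fx', 'fy', 'cx', 'cy', 'origin', 'rotation', 'R', 'o']
{'time': 0.1, 'joint_pos': array([-1.44801858e+00,  5.32715418e-02,  1.61415503e+00,  1.23504041e-05,
        1.47603701e+00, -1.19020427e-01]), 'joint_vel': array([ 0.00111804, -0.00222788, -0.00161176, -0.00061924,  0.00070688,
        0.00013008]), 'joint_efforts': array([ 3.18664543e-04, -3.94899917e+01, -3.71362674e+01, -9.54471216e-05,
        3.92136863e-03, -1.28943459e-06]), 'tool_pos': array([ 0.14957632, -0.60624809,  0.23019894]), 'tool_rot': array([ 0.08461853,  0.70194817,  0.08594149, -0.70194197]), 'contact_force': array([-0.2807812 ,  0.22747139,  0.41550606]), 'ft_torque': array([ 0.02701531, -0.022207  , -0.01321787]), 'gripper_width': 0.999151040003931}
```

View pics/top0.png

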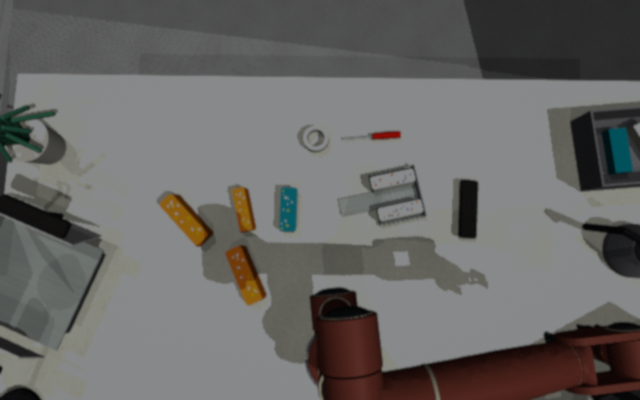

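View pics/side0.png

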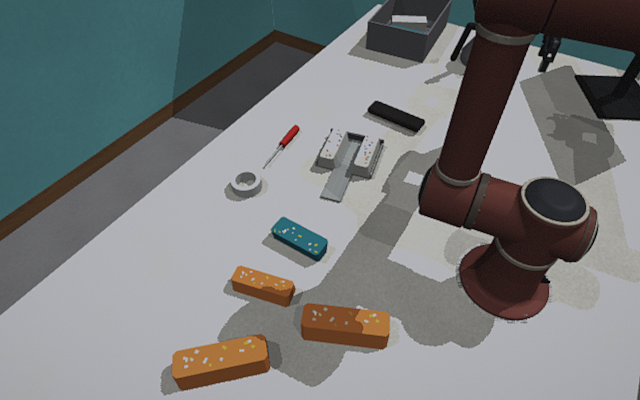

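The top view shows the blue-green bar at (288,209). There are three orange candidates: (243,209), (185,219) and (245,274). The first looks the same length as the blue-green bar and the other two look larger. The rack is at about (390,195), with its tongue pointing left, towards +y. I'll measure these next.

```bash
cat >> h.py <<'E'
def load(n):
    return {k:v for k,v in np.load(f'{n}0.npz').items()}
def masks(img):
    h=cv2.cvtColor(np.ascontiguousarray(img),cv2.COLOR_RGB2HSV); H,S,V=[h[...,i] for i in range(3)]
    return dict(orange=(H>5)&(H<25)&(S>130)&(V>50), teal=(H>80)&(H<105)&(S>110)&(V>25))
def topfaces(f,m,zmin=.03,zmax=.07,close=7):
    """blobs of mask m with raised cloud points: (px centre, rect on own height plane)"""
    P=cloud(f); k=np.ones((close,close),np.uint8)
    m=cv2.morphologyEx(m.astype(np.uint8),cv2.MORPH_CLOSE,k)
    m=(m>0)&(P[...,2]>zmin)&(P[...,2]<zmax)&(f['range_z']>0)
    m=cv2.morphologyEx(m.astype(np.uint8),cv2.MORPH_OPEN,np.ones((3,3),np.uint8))
    n,l,st,c=cv2.connectedComponentsWithStats(m)
    out=[]
    for i in range(1,n):
        if st[i,4]<60: continue
        q=P[l==i]; z=np.median(q[:,2])
        cs,_=cv2.findContours((l==i).astype(np.uint8),cv2.RETR_EXTERNAL,cv2.CHAIN_APPROX_NONE)
        pts=np.array([plane(f,u,v,z)[:2] for u,v in cs[0][:,0]],np.float32)
        (cx,cy),(w,h),a=cv2.minAreaRect(pts*1000)
        xy=q[:,:2]; d=np.linalg.svd(xy-xy.mean(0),full_matrices=False)[2][0]
        if d[0]<0:d=-d
        out.append(dict(px=c[i].round(),z=z,rect=(round(cx),round(cy)),size=(round(w),round(h)),mean=(xy.mean(0)*1000).round(1),ang=round(np.arctan2(d[1],d[0]),3),area=st[i,4]))
    return out
E
python3 - <<'E'
from h import *
for n in('top','side'):
    f=load(n); m=masks(f['img'])
    for k in m:
        for o in topfaces(f,m[k]): 
            if o['mean'][0]<1000 and abs(o['mean'][1])<700: print(n,k,o)
    h=cv2.cvtColor(f['img'],cv2.COLOR_RGB2HSV); P=cloud(f)
    roi=(P[...,0]>.3)&(P[...,0]<.7)&(P[...,1]>-.36)&(P[...,1]<.05)
    for o in topfaces(f,roi,.042,.054,1): print(n,'rack',o)
    for o in topfaces(f,roi,.024,.036,1): print(n,'stop?',o)
    for o in topfaces(f,roi,.005,.013,1): print(n,'floor',o)
    for o in topfaces(f,roi,.016,.024,1): print(n,'rail?',o)
f=load('top'); c=f['img'][120:310,140:450,::-1].astype(float)*1.6
cv2.imwrite('pics/crop1.png',cv2.resize(c.clip(0,255).astype(np.uint8),None,fx=2.5,fy=2.5,interpolation=cv2.INTER_CUBIC))
E
```

```text
top orange {'px': array([242., 209.]), 'z': np.float64(0.0394487402136503), 'rect': (492, 338), 'size': (150, 47), 'mean': array([490.6, 338.1]), 'ang': np.float64(0.256), 'area': np.int32(583)}
top orange {'px': array([185., 219.]), 'z': np.float64(0.05096613381610671), 'rect': (454, 528), 'size': (199, 62), 'mean': array([453.3, 528.4]), 'ang': np.float64(0.775), 'area': np.int32(1027)}
top orange {'px': array([244., 275.]), 'z': np.float64(0.05127346579603831), 'rect': (274, 319), 'size': (192, 64), 'mean': array([271.7, 319.2]), 'ang': np.float64(0.441), 'area': np.int32(1071)}
top teal {'px': array([288., 209.]), 'z': np.float64(0.0400595254792111), 'rect': (495, 182), 'size': (143, 54), 'mean': array([494.8, 182. ]), 'ang': np.float64(0.002), 'area': np.int32(662)}
top rack {'px': array([393., 179.]), 'z': np.float64(0.04851836906736651), 'rect': (602, -168), 'size': (46, 150), 'mean': array([ 602.1, -170.1]), 'ang': np.float64(-1.324), 'area': np.int32(524)}
top rack {'px': array([399., 210.]), 'z': np.float64(0.04832628583032039), 'rect': (498, -193), 'size': (46, 148), 'mean
[... 963 characters left out ...]
39), 'size': (195, 68), 'mean': array([448.9, 540.2]), 'ang': np.float64(0.779), 'area': np.int32(2980)}
side teal {'px': array([299., 237.]), 'z': np.float64(0.038259280391441663), 'rect': (493, 187), 'size': (61, 152), 'mean': array([490.6, 186.6]), 'ang': np.float64(-0.015), 'area': np.int32(1072)}
side rack {'px': array([333., 143.]), 'z': np.float64(0.04598749586631723), 'rect': (602, -163), 'size': (46, 153), 'mean': array([ 601.9, -161.8]), 'ang': np.float64(-1.323), 'area': np.int32(454)}
side rack {'px': array([366., 151.]), 'z': np.float64(0.04597541572138575), 'rect': (497, -190), 'size': (46, 152), 'mean': array([ 497.2, -186.7]), 'ang': np.float64(-1.336), 'area': np.int32(479)}
```

View pics/crop1.png

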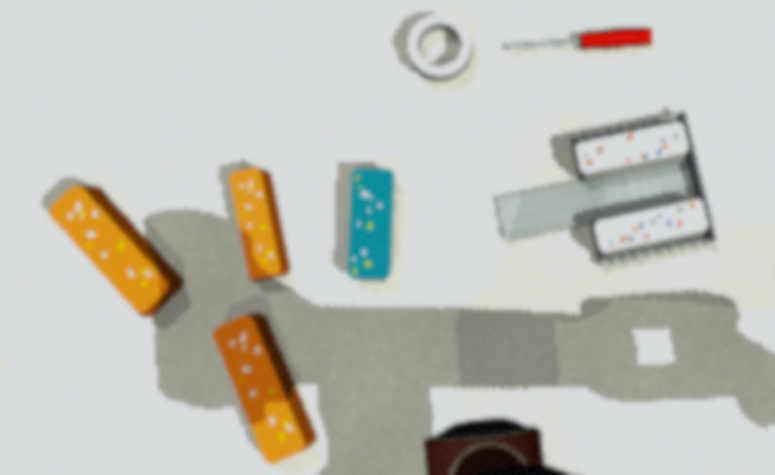

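The crop confirms the cross bar. The candidate at (242,209) measures 150×47 mm on top and is 40 mm high, which fits the description. The other two, at (185,219) and (244,275), are about 195×65 mm and 50 mm high, so they are look-alikes. The pale bars put the rack at about (550,-180), turned 0.235 rad, with the bar spacing measured at 107 mm against a nominal 108.

```bash
cat >> h.py <<'E'
from scipy.spatial.transform import Rotation as Ro
def go(x,y,z,ang):
    """ang: world angle of jaw line. prints tool shift mm & turn"""
    s=manip.state(); w,a,b,c=s['tool_rot']; R=Ro.from_quat([a,b,c,w]).as_matrix()
    sh=R.T@(np.array([x,y,z])-s['tool_pos'])*1000
    cur=np.arctan2(R[1,1],R[0,1]); t=-(ang-cur)  # tool x is down: +turn = -yaw
    t=(t+np.pi/2)%np.pi-np.pi/2
    print('shift',sh.round(1),'turn',round(t,3),'or',round(t-np.sign(t)*np.pi,3),'| toolx',R[:,0].round(3),'jaw',round(cur,3),'j1,j6',s['joint_pos'][[0,5]].round(3),'t',round(s['time'],2),'tcp',s['tool_pos'].round(4),'w',round(s['gripper_width'],3),'F',s['contact_force'].round(1))
E
python3 -c "
from h import *
go(.494,.184,.15,np.pi/2-.006)"
```

```text
shift [  81.6 -684.6 -523.6] turn 0.248 or -2.894 | toolx [-0.     0.002 -1.   ] jaw -1.329 j1,j6 [-1.448 -0.119] t 0.1 tcp [ 0.1496 -0.6062  0.2302] w 0.999 F [-0.3  0.2  0.4]
```

>>> play_rows([
  [80,-342,-262,-1.4,-1],
  [80,-342,-262,-1.4,-1],
  [80,-342,-262,-1.4,-1],
  [80,-342,-262,-1.4,-1],
  [80,-342,-262,-1.4,-1],
  [80,-342,-262,-1.4,-1],
  [80,-342,-262,-1.4,-1],
  [80,-342,-262,-1.4,-1],
])

```text
time: 1.1
tool_pos: [0.3226, -0.2078, 0.1494]
tool_rot: [0.519, 0.479, 0.521, -0.479]
contact_force: [-0.5, -1.0, 0.2]
gripper_width: 0.997
```

```bash
python3 -c "
from h import *
go(.494,.184,.10,np.pi/2-.006)"
```

```text
shift [  50.1  202.9 -376.4] turn -1.483 or 1.659 | toolx [-0.001  0.002 -1.   ] jaw 0.082 j1,j6 [-0.767 -0.849] t 1.1 tcp [ 0.3226 -0.2078  0.1494] w 0.997 F [-0.5 -1.   0.2]
```

>>> play_rows([
  [10,203,-376,-1.483,-1],
  [10,203,-376,-1.483,-1],
  [20,203,-376,-1.483,-1],
  [30,203,-376,-1.483,-1],
  [40,203,-376,-1.483,-1],
  [50,203,-376,-1.483,-1],
  [50,203,-376,-1.483,-1],
  [50,203,-376,-1.483,-1],
])

```text
time: 2.1
tool_pos: [0.4972, 0.1802, 0.0989]
tool_rot: [0.706, 0.002, 0.709, -0.002]
contact_force: [-0.6, -0.7, 0.6]
gripper_width: 0.999
```

```bash
python3 -c "
from h import *
go(.494,.184,.004,np.pi/2-.006)
f=grab('side'); cv2.imwrite('pics/s1.png',cv2.resize(f['img'][120:320,180:420,::-1],None,fx=3,fy=3))"
```

```text
shift [94.9  3.8 -2.9] turn -0.001 or 3.141 | toolx [-0.004 -0.    -1.   ] jaw 1.564 j1,j6 [ 0.207 -1.358] t 2.1 tcp [0.4972 0.1802 0.0989] w 0.999 F [-0.6 -0.7  0.6]
```

View pics/s1.png

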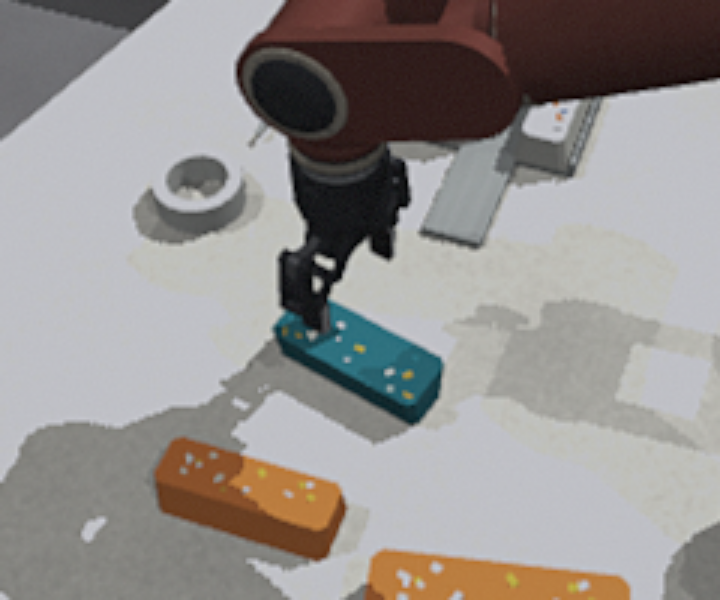

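The gripper is lined up above the teal bar (crop about (350,370)) with its jaws across the bar. I'll descend and grip.

>>> play_rows([
  [40,4,-3,0,-1],
  [84,4,-3,0,-1],
  [84,4,-3,0,-1],
  [84,4,-3,0,1],
  [84,4,-3,0,1],
  [84,4,-3,0,1],
  [84,4,-3,0,1],
  [84,4,-3,0,1],
])

```text
time: 3.15
tool_pos: [0.4973, 0.1819, 0.0205]
tool_rot: [0.709, 0.006, 0.705, -0.006]
contact_force: [-1.9, -0.5, 6.2]
gripper_width: 0.649
```

```bash
python3 -c "
from h import *
s=manip.state();print(s['gripper_width'],s['contact_force'],s['tool_pos'])"
```

```text
0.6491999449828593 [-1.89166853 -0.54652502  6.21049586] [0.49727313 0.18187779 0.02050781]
```

>>> play_rows([
  [0,0,0,0,1],
  [0,0,0,0,1],
  [-5,0,0,0,1],
  [-20,0,0,0,1],
  [-45,0,0,0,1],
  [-70,0,0,0,1],
  [-90,0,0,0,1],
  [-90,0,0,0,1],
])

```text
time: 4.15
tool_pos: [0.4965, 0.1818, 0.1099]
tool_rot: [0.709, 0.006, 0.705, -0.006]
contact_force: [0.8, 0.3, -4.3]
gripper_width: 0.652
```

```bash
cat >> h.py <<'E'
C0=np.array([.550,-.180]); PHI=.235
def rk(x,y):  # rack mm -> world
    c,s=np.cos(PHI),np.sin(PHI); return C0+np.array([c*x-s*y,s*x+c*y])/1000
def torack(p):
    c,s=np.cos(PHI),np.sin(PHI); d=(np.asarray(p)[:2]-C0)*1000; return np.array([c*d[0]+s*d[1],-s*d[0]+c*d[1]]).round(1)
E
python3 - <<'E'
from h import *
p=rk(0,165); go(p[0],p[1],.11,PHI)
for n in('top','side'):
    f=grab(n)
    for o in topfaces(f,masks(f['img'])['teal'],.06,.2,9):print(n,o)
    if n=='side': cv2.imwrite('pics/s2.png',cv2.resize(f['img'][120:320,180:420,::-1],None,fx=3,fy=3))
E
```

```text
shift [-2.000e-01 -2.011e+02  1.850e+01] turn 1.319 or -1.823 | toolx [ 0.005  0.001 -1.   ] jaw 1.554 j1,j6 [ 0.21  -1.344] t 4.15 tcp [0.4965 0.1818 0.1099] w 0.652 F [ 0.8  0.3 -4.3]
top {'px': array([285., 220.]), 'z': np.float64(0.12893121222636494), 'rect': (452, 181), 'size': (47, 51), 'mean': array([450.4, 181.5]), 'ang': np.float64(-1.143), 'area': np.int32(222)}
side {'px': array([29., 13.]), 'z': np.float64(0.10117907142672444), 'rect': (2070, -89), 'size': (374, 325), 'mean': array([2082.1, -121.1]), 'ang': np.float64(-1.57), 'area': np.int32(1715)}
side {'px': array([308., 222.]), 'z': np.float64(0.12570374893420727), 'rect': (465, 189), 'size': (71, 122), 'mean': array([457.3, 188.6]), 'ang': np.float64(-0.088), 'area': np.int32(914)}
```

View pics/s2.png

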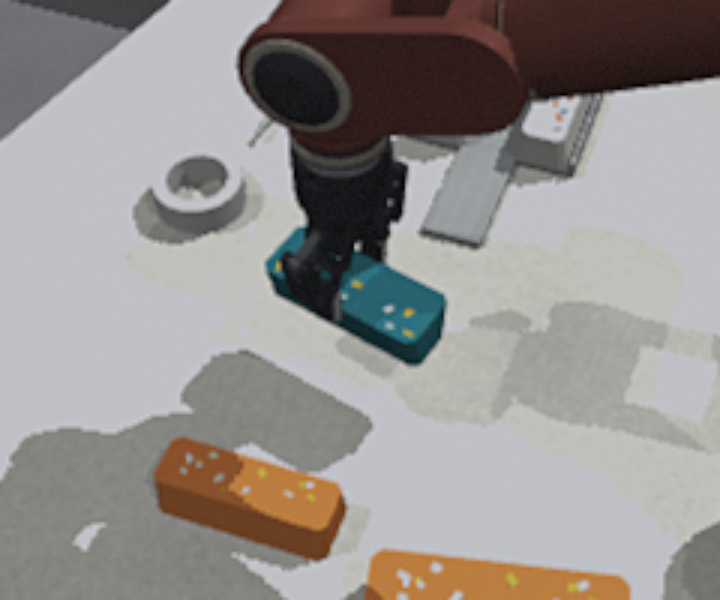

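The bar is held level (crop (355,290)), with its top 18 mm above the TCP. I'll carry it over the tongue.

>>> play_rows([
  [0,-10,1,0.08,1],
  [0,-35,4,0.26,1],
  [0,-70,7,0.44,1],
  [0,-105,10,0.62,1],
  [0,-140,13,0.8,1],
  [0,-170,16,0.98,1],
  [0,-190,18,1.15,1],
  [0,-201,18.5,1.319,1],
])

```text
time: 5.25
tool_pos: [0.509, -0.0207, 0.1056]
tool_rot: [0.553, 0.439, 0.555, -0.44]
contact_force: [0.3, 0.3, -3.7]
gripper_width: 0.651
```

>>> play_rows([
  [0,0,0,0,1],
  [0,0,0,0,1],
])

```text
time: 5.5
tool_pos: [0.5095, -0.0193, 0.1064]
tool_rot: [0.555, 0.437, 0.556, -0.437]
contact_force: [-0.9, -0.1, -3.5]
gripper_width: 0.65
```

Run:
```python
from h import *
p=rk(0,165); go(p[0],p[1],.06,PHI)
for n in('top','side'):
    f=grab(n)
    for o in topfaces(f,masks(f['img'])['teal'],.06,.2,9):
        if o['px'][0]>100: print(n,o)
    c=f['img'][:,:,::-1]; c=c[140:280,290:450] if n=='top' else c[100:270,230:430]
    cv2.imwrite(f'pics/{n}3.png',cv2.resize(c,(640,560) if n=='top' else (640,544)))
    np.savez(f'{n}0.npz',**{k:f[k] for k in('img','range_z','fx','fy','cx','cy','o','R')})
a,b=cv2.imread('pics/top3.png'),cv2.imread('pics/side3.png')
cv2.imwrite('pics/both3.png',cv2.resize(np.hstack([a,cv2.resize(b,(640,560))]),(800,350)))
```

```text
shift [46.4  2.1  0.8] turn 0.003 or -3.139 | toolx [-0.002  0.001 -1.   ] jaw 0.238 j1,j6 [-0.184 -0.422] t 5.5 tcp [ 0.5095 -0.0193  0.1064] w 0.65 F [-0.9 -0.1 -3.5]
top {'px': array([338., 209.]), 'z': np.float64(0.12565063160400336), 'rect': (491, 11), 'size': (29, 32), 'mean': array([489.1,  13.5]), 'ang': np.float64(1.24), 'area': np.int32(76)}
side {'px': array([331., 172.]), 'z': np.float64(0.12405668624693733), 'rect': (503, 10), 'size': (58, 159), 'mean': array([501.8,  13.5]), 'ang': np.float64(-1.224), 'area': np.int32(793)}
```

View pics/both3.png

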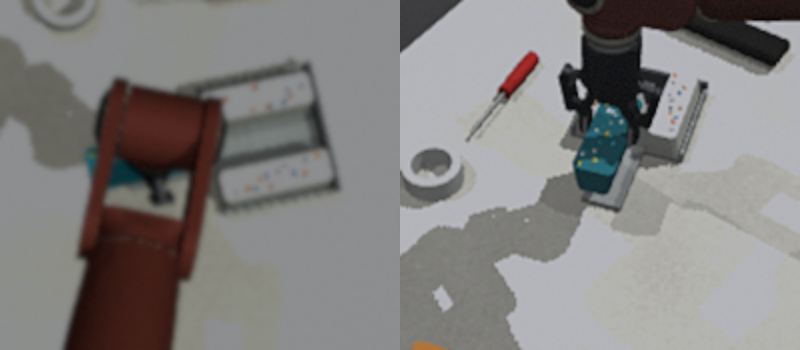

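The bar is above the tongue and in line with the lane. The side view puts it at rack x = -1.8 and the TCP reading gives -2, so I'll correct by 2 mm while lowering.

>>> play_rows([
  [20,1,0.5,0,1],
  [40,2,0.8,0,1],
  [60,2,0.8,0,1],
  [68,2,0.8,0.003,1],
  [72,2,0.8,0.003,1],
  [74,2,0.8,0.003,1],
  [76,2,0.8,0.003,1],
  [76,2,0.8,0.003,1],
])

```text
time: 6.6
tool_pos: [0.5125, -0.0201, 0.0316]
tool_rot: [0.555, 0.439, 0.554, -0.439]
contact_force: [-0.2, -0.1, -3.7]
gripper_width: 0.652
```

Run:
```python
from h import *
s=manip.state(); print(torack(s['tool_pos']))
p=rk(0,95); go(p[0],p[1],.0285,PHI)
f=grab('side'); P=cloud(f)
m=masks(f['img'])['teal']
for o in topfaces(f,m,.03,.09,9):
    if o['px'][0]>100: print(o)
c=f['img'][100:230,260:420,::-1]
cv2.imwrite('pics/s4.png',cv2.resize(c,(800,600)))
```

```text
[  0.7 164.2]
shift [ 3.1 -0.5 69.2] turn -0.003 or 3.139 | toolx [ 0. -0. -1.] jaw 0.232 j1,j6 [-0.184 -0.417] t 6.6 tcp [ 0.5125 -0.0201  0.0316] w 0.652 F [-0.2 -0.1 -3.7]
{'px': array([330., 189.]), 'z': np.float64(0.04919131927973097), 'rect': (507, 7), 'size': (58, 135), 'mean': array([506.4,  11. ]), 'ang': np.float64(-1.228), 'area': np.int32(638)}
```

View pics/s4.png

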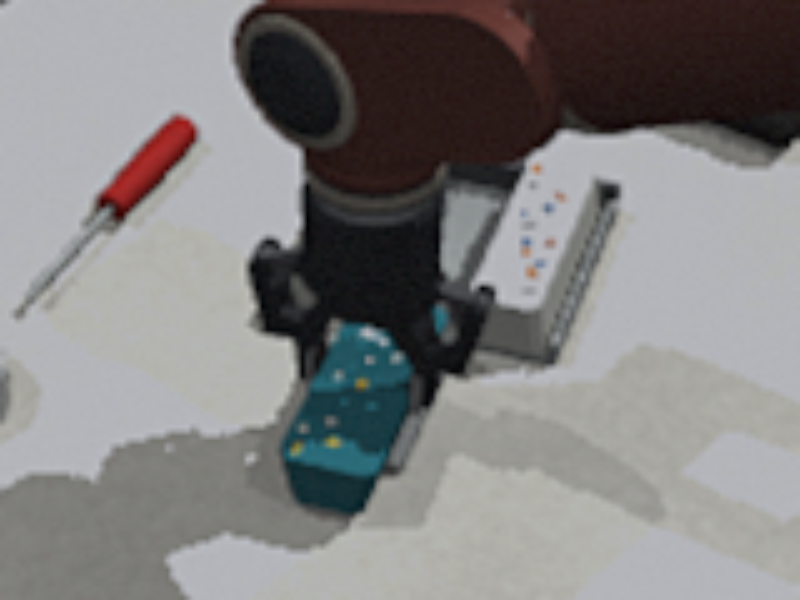

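The bar hovers 3 mm above the tongue. The view could mean a slight yaw, so I'll fit its edges before sliding.

```bash
cat >> h.py <<'E'
def edges(f,m,z,zmin,zmax,v0,v1,u0,u1,trim=0):
    """fit left/right side lines of a raised top face over rows v0..v1"""
    P=cloud(f); M=m&(P[...,2]>zmin)&(P[...,2]<zmax)
    for nm,pick in(('L',min),('R',max)):
        q=np.array([plane(f,pick(np.flatnonzero(M[v,u0:u1]))+u0+(-.5 if nm=='L' else .5),v,z)[:2]*1000 for v in range(v0,v1) if M[v,u0:u1].sum()>4],np.float32)
        vx,vy,x,y=cv2.fitLine(q,cv2.DIST_HUBER,0,.01,.01).ravel()
        if vy>0: vx,vy=-vx,-vy
        d=np.array([vx,vy]); w=q-[x,y]; print(nm,'ang',round(float(np.arctan2(vy,vx)),3),'pt',round(float(x),1),round(float(y),1),'rack',torack([x/1000,y/1000]),'res',np.std(w@[-vy,vx]).round(2),len(q))
E
python3 - <<'E'
from h import *
f=grab('side'); h=cv2.cvtColor(f['img'],cv2.COLOR_RGB2HSV)
t=cv2.morphologyEx(masks(f['img'])['teal'].astype(np.uint8),cv2.MORPH_CLOSE,np.ones((9,9)))>0
print('key'); edges(f,t,.051,.043,.06,182,198,300,360)
P=cloud(f); ok=np.ones((400,640),bool)
print('far pale'); edges(f,ok,.048,.041,.054,140,163,345,390)
f=load('side') if 0 else None
E
```

```text
key
L ang -1.308 pt 529.2 29.7 rack [ 28.6 208.8] res 1.06 16
R ang -1.259 pt 479.0 1.9 rack [-26.7 193.4] res 2.03 16
far pale
L ang -1.333 pt 516.4 -171.4 rack [-30.7  16.2] res 0.84 23
R ang -1.341 pt 475.8 -198.4 rack [-76.5  -0.6] res 1.0 23
```

Lateral centring agrees to about 1 mm and yaw to within about 0.04 rad, which the chamfers will take up. I'll lower onto the tongue and slide in while watching the forces.

>>> play_rows([
  [1.5,-0.5,0,0,1],
  [3,-0.5,0,0,1],
  [3.5,-0.5,0,0,1],
  [3.5,-0.5,0,0,1],
  [3.5,-0.5,3,0,1],
  [3.5,-0.5,8,0,1],
  [3.5,-0.5,14,0,1],
  [3.5,-0.5,20,0,1],
])

```text
time: 7.7
tool_pos: [0.5173, -0.0398, 0.0286]
tool_rot: [0.555, 0.439, 0.554, -0.438]
contact_force: [0.3, 4.6, 5.5]
gripper_width: 0.649
```

>>> play_rows([
  [0,0,6,0,1],
  [0,0,12,0,1],
  [0,0,18,0,1],
  [0,0,24,0,1],
  [0,0,30,0,1],
  [0,0,35,0,1],
  [0,0,40,0,1],
  [0,0,40,0,1],
])

```text
time: 8.7
tool_pos: [0.5266, -0.0794, 0.0285]
tool_rot: [0.555, 0.439, 0.554, -0.439]
contact_force: [-0.6, 1.3, 4.3]
gripper_width: 0.643
```

Run:
```python
from h import *
s=manip.state(); print(torack(s['tool_pos']),s['contact_force'].round(1),s['ft_torque'].round(2))
f=grab('side'); t=cv2.morphologyEx(masks(f['img'])['teal'].astype(np.uint8),cv2.MORPH_CLOSE,np.ones((9,9)))>0
edges(f,t,.048,.041,.058,170,185,300,370)
cv2.imwrite('pics/s5.png',cv2.resize(f['img'][90:220,260:420,::-1],(800,600)))
```

```text
[  0.7 103.2] [-0.6  1.3  4.3] [0.14 0.07 0.01]
L ang -1.315 pt 541.5 -24.9 rack [ 27.9 152.8] res 0.99 15
R ang -1.298 pt 492.3 -54.7 rack [-26.9 135.3] res 1.14 15
```

View pics/s5.png

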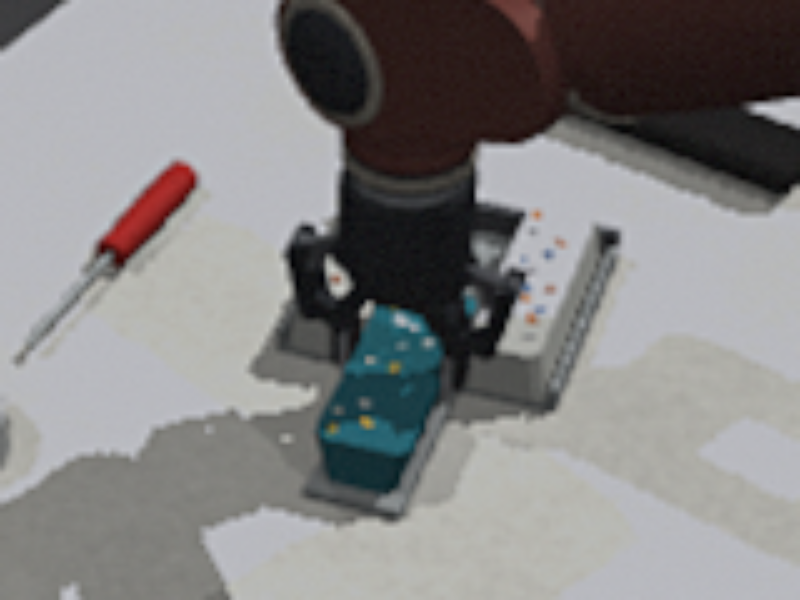

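The bar sits flat on the tongue and about 47 mm into the lane, with the fingers still clear of the pale bars. I'll release, back out, and go round to push its outer end.

>>> play_rows([
  [0,0,0,0,-1],
  [0,0,0,0,-1],
  [0,0,0,0,-1],
  [0,0,0,0,-1],
  [-20,0,0,0,-1],
  [-60,0,0,0,-1],
  [-70,0,-50,0,1],
  [-70,0,-102,0,1],
])

```text
time: 9.75
tool_pos: [0.5031, 0.0212, 0.0997]
tool_rot: [0.555, 0.44, 0.553, -0.439]
contact_force: [0.2, 0.1, -0.3]
gripper_width: 0.602
```

Run:
```python
from h import *
s=manip.state(); print(torack(s['tool_pos']))
p=rk(0,205); go(p[0],p[1],.016,PHI)
f=grab('side')
for o in topfaces(f,masks(f['img'])['teal'],.04,.06,9):
    if o['px'][0]>100: print(o,torack(np.array(o['rect'])/1000),torack(o['mean']/1000))
```

```text
[  1.3 206.6]
shift [83.7 -1.6  1.5] turn -0.005 or 3.137 | toolx [ 0.004 -0.    -1.   ] jaw 0.23 j1,j6 [-0.106 -0.336] t 9.75 tcp [0.5031 0.0212 0.0997] w 0.602 F [ 0.2  0.1 -0.3]
{'px': array([332., 180.]), 'z': np.float64(0.04601678871909193), 'rect': (517, -36), 'size': (56, 82), 'mean': array([520.8, -26.3]), 'ang': np.float64(-0.839), 'area': np.int32(248)} [  1.4 147.7] [  7.4 156.3]
```

>>> play_rows([
  [0,-1.6,-4,0,1],
  [20,-1.6,-4,0,1],
  [50,-1.6,-4,0,1],
  [75,-1.6,-4,0,1],
  [84,-1.6,-4,0,1],
  [84,-1.6,0,0,1],
  [84,-1.6,6,0,1],
  [84,-1.6,10,0,1],
])

```text
time: 10.8
tool_pos: [0.5041, 0.0099, 0.0151]
tool_rot: [0.555, 0.439, 0.554, -0.438]
contact_force: [0.3, -0.1, 0.1]
gripper_width: 0.0
```

>>> play_rows([
  [0,0,6,0,1],
  [0,0,12,0,1],
  [0,0,18,0,1],
  [0,0,24,0,1],
  [0,0,30,0,1],
  [0,0,36,0,1],
  [0,0,42,0,1],
  [0,0,48,0,1],
])

```text
time: 11.8
tool_pos: [0.5139, -0.0366, 0.0138]
tool_rot: [0.554, 0.439, 0.555, -0.439]
contact_force: [0.2, 2.4, 1.5]
gripper_width: -0.002
```

Run:
```python
from h import *
s=manip.state(); print(torack(s['tool_pos']),s['contact_force'].round(1))
f=grab('side')
for o in topfaces(f,masks(f['img'])['teal'],.04,.06,9):
    if o['px'][0]>100: print(o,torack(np.array(o['rect'])/1000),torack(o['mean']/1000))
p=rk(0,100); go(p[0],p[1],.016,PHI)
```

```text
[ -1.7 147.9] [0.2 2.4 1.5]
{'px': array([353., 152.]), 'z': np.float64(0.045818439593432014), 'rect': (525, -159), 'size': (23, 74), 'mean': array([ 527.5, -161.6]), 'ang': np.float64(-1.19), 'area': np.int32(108)} [-19.4  26.2] [-17.6  23.1]
shift [-2.1  1.8 47.2] turn -0.003 or 3.138 | toolx [ 0.    -0.001 -1.   ] jaw 0.232 j1,j6 [-0.216 -0.448] t 11.85 tcp [ 0.5142 -0.0373  0.0138] w -0.002 F [ 0.4 -0.3  0.1]
```

Contact is about 2.4 N and the bar is sliding freely. I'll keep pushing.

>>> play_rows([
  [-2,1.8,6,0,1],
  [-2,1.8,12,0,1],
  [-2,1.8,18,0,1],
  [-2,1.8,24,0,1],
  [-2,1.8,30,0,1],
  [-2,1.8,36,0,1],
  [-2,1.8,42,0,1],
  [-2,1.8,48,0,1],
])

```text
time: 12.85
tool_pos: [0.5268, -0.0828, 0.0158]
tool_rot: [0.554, 0.439, 0.555, -0.439]
contact_force: [-0.0, 1.2, -0.4]
gripper_width: 0.003
```

>>> play_rows([
  [0,0,2,0,1],
  [0,0,4,0,1],
  [0,0,6,0,1],
  [0,0,8,0,1],
])

```text
time: 13.35
tool_pos: [0.5286, -0.0902, 0.0159]
tool_rot: [0.555, 0.439, 0.555, -0.439]
contact_force: [-1.1, 1.9, -0.7]
gripper_width: 0.002
```

Run:
```python
from h import *
s=manip.state(); print(torack(s['tool_pos']),s['contact_force'].round(1))
```

```text
[ 0.1 92.3] [-1.1  1.9 -0.7]
```

>>> play_rows([
  [0,0,1,0,1],
  [0,0,2,0,1],
  [0,0,3,0,1],
  [0,0,4,0,1],
  [0,0,5,0,1],
  [0,0,6,0,1],
])

```text
time: 14.1
tool_pos: [0.53, -0.0961, 0.0159]
tool_rot: [0.555, 0.439, 0.554, -0.439]
contact_force: [-0.5, 2.3, 0.8]
gripper_width: 0.0
```

Run:
```python
from h import *
s=manip.state(); print(torack(s['tool_pos']),s['contact_force'].round(1))
f=grab('side')
cv2.imwrite('pics/s6.png',cv2.resize(f['img'][90:220,260:420,::-1],(800,600)))
```

```text
[ 0.1 86.2] [-0.5  2.3  0.8]
```

View pics/s6.png

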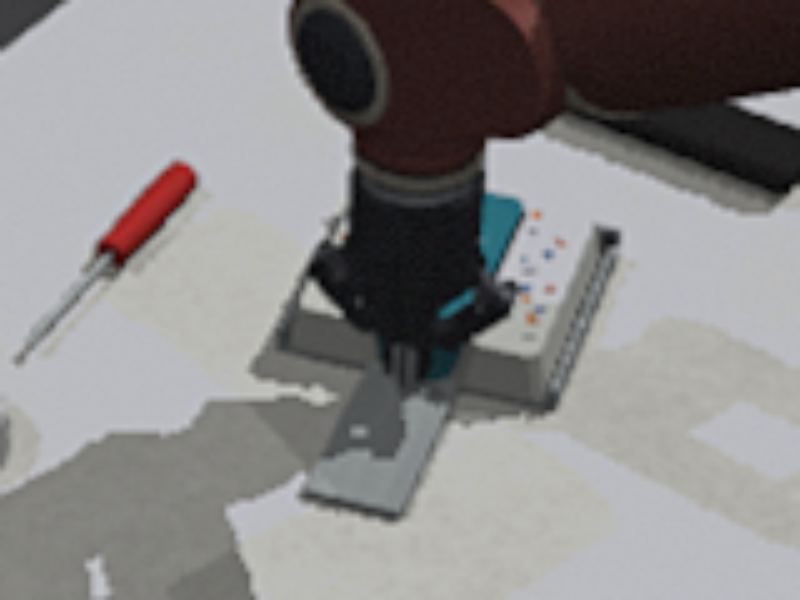

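The bar is nearly home: its outer end (crop (440,365)) is just short of the pale ends' line. I'll push on to firm contact.

>>> play_rows([
  [0,0,1,0,1],
  [0,0,2,0,1],
  [0,0,3,0,1],
  [0,0,4,0,1],
])

```text
time: 14.65
tool_pos: [0.5306, -0.0987, 0.0159]
tool_rot: [0.553, 0.44, 0.555, -0.438]
contact_force: [-2.0, 10.2, 4.8]
gripper_width: 0.001
```

>>> play_rows([
  [0,0,0.7,0,1],
  [0,0,1.4,0,1],
  [0,0,2,0,1],
])

```text
time: 15.02
tool_pos: [0.5306, -0.0987, 0.0159]
tool_rot: [0.552, 0.44, 0.557, -0.438]
contact_force: [-3.3, 16.5, 7.9]
gripper_width: -0.002
```

It stalled with the force rising to 17 N, so it is on the stop. I'll back off, raise, and check while heading to the orange bar.

>>> play_rows([
  [0,0,-8,0,1],
  [0,0,-20,0,-1],
  [-30,0,-25,0,-1],
  [-70,0,-30,0,-1],
  [-100,0,-80,0,-1],
  [-100,0,-130,0,-1],
  [-100,0,-190,0,-1],
  [-100,0,-200,0,-1],
])

```text
time: 16.02
tool_pos: [0.4841, 0.0952, 0.1156]
tool_rot: [0.556, 0.438, 0.555, -0.438]
contact_force: [-0.3, -0.5, 0.2]
gripper_width: 0.999
```

Run:
```python
from h import *
f=grab('side'); h=cv2.cvtColor(f['img'],cv2.COLOR_RGB2HSV); P=cloud(f)
t=cv2.morphologyEx(masks(f['img'])['teal'].astype(np.uint8),cv2.MORPH_CLOSE,np.ones((5,5)))>0
for n in('side','top'):
    f=grab(n); m=masks(f['img'])
    for o in topfaces(f,m['teal'],.04,.056,5):
        if 100<o['px'][0]<500: print(n,'key',o,torack(np.array(o['rect'])/1000))
    P=cloud(f); roi=(P[...,0]>.4)&(P[...,0]<.7)&(P[...,1]>-.3)&(P[...,1]<0)
    t=cv2.morphologyEx(m['teal'].astype(np.uint8),cv2.MORPH_CLOSE,np.ones((5,5)))>0
    for o in topfaces(f,roi&~t,.042,.054,1): print(n,'pale',o,torack(np.array(o['rect'])/1000))
    for o in topfaces(f,m['orange']): print(n,'or',o)
    c=f['img'][90:220,260:420,::-1] if n=='side' else f['img'][140:240,320:440,::-1]
    cv2.imwrite(f'pics/{n}7.png',cv2.resize(c,(480,400)))
cv2.imwrite('pics/b7.png',cv2.resize(np.hstack([cv2.imread('pics/side7.png'),cv2.imread('pics/top7.png')]),(800,333)))
go(.491,.341,.1,np.pi/2+.25)
```

```text
side key {'px': array([347., 153.]), 'z': np.float64(0.04599208247704489), 'rect': (544, -149), 'size': (58, 100), 'mean': array([ 542.6, -147. ]), 'ang': np.float64(-1.413), 'area': np.int32(371)} [ 1.4 31.5]
side pale {'px': array([366., 154.]), 'z': np.float64(0.046138559966932835), 'rect': (496, -185), 'size': (46, 147), 'mean': array([ 492.5, -175.8]), 'ang': np.float64(-1.407), 'area': np.int32(415)} [-53.7   7.7]
side or {'px': array([263., 282.]), 'z': np.float64(0.03820221299423798), 'rect': (490, 346), 'size': (151, 50), 'mean': array([488.8, 344.9]), 'ang': np.float64(0.237), 'area': np.int32(1116)}
side or {'px': array([345., 322.]), 'z': np.float64(0.05017920815583432), 'rect': (268, 331), 'size': (193, 70), 'mean': array([267.4, 329.9]), 'ang': np.float64(0.445), 'area': np.int32(2523)}
side or {'px': array([219., 359.]), 'z': np.float64(0.050288169623667334), 'rect': (448, 540), 'size': (195, 69), 'mean': array([448.6, 540.3]), 'ang': np.float64(0.782), 'area': np.int32(2961)}
top key {'px': array([397., 194.]), 'z': np.float64(0.0486631185443851), 'rect': (551, -182),
[... 589 characters left out ...]
.039347691040875654), 'rect': (492, 338), 'size': (149, 46), 'mean': array([491.4, 337.8]), 'ang': np.float64(0.246), 'area': np.int32(578)}
top or {'px': array([185., 219.]), 'z': np.float64(0.05106744009405462), 'rect': (454, 528), 'size': (199, 63), 'mean': array([452.9, 527.5]), 'ang': np.float64(0.78), 'area': np.int32(1046)}
top or {'px': array([244., 275.]), 'z': np.float64(0.05142771481690034), 'rect': (274, 319), 'size': (192, 64), 'mean': array([272.5, 319.1]), 'ang': np.float64(0.443), 'area': np.int32(1108)}
shift [  15.5   62.9 -240.5] turn 1.554 or -1.588 | toolx [ 0.    -0.001 -1.   ] jaw 0.233 j1,j6 [ 0.038 -0.194] t 16.18 tcp [0.4853 0.0925 0.1157] w 0.999 F [ 0.8 -0.1  0.3]
```

View pics/b7.png

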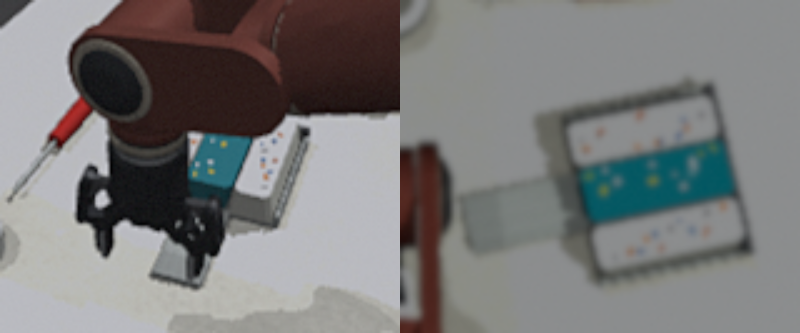

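Home. In the top view the three bars make one layer, with the teal bar at rack (0.5,-2.2) beside pale bars at y of about -0.5, which fits the pale bars starting 1–3 mm off the stop. Now the orange bar.

>>> play_rows([
  [0,13,-48,0.18,-1],
  [0,26,-96,0.36,-1],
  [0,39,-144,0.54,-1],
  [0,52,-192,0.72,-1],
  [5,63,-230,0.9,-1],
  [10,63,-240,1.08,-1],
  [15,63,-240,1.26,-1],
  [15,63,-240,1.44,-1],
])

```text
time: 17.18
tool_pos: [0.4924, 0.3392, 0.0998]
tool_rot: [-0.125, -0.696, -0.124, 0.696]
contact_force: [0.3, -0.4, 0.3]
gripper_width: 1.002
```

```bash
python3 -c "
from h import *
go(.491,.341,.014,np.pi/2+.243)"
```

```text
shift [85.8 -2.3  0.5] turn 0.112 or -3.03 | toolx [-0.001 -0.001 -1.   ] jaw -1.216 j1,j6 [0.479 1.695] t 17.18 tcp [0.4924 0.3392 0.0998] w 1.002 F [ 0.3 -0.4  0.3]
```

>>> play_rows([
  [20,-2,0.5,0.112,-1],
  [60,-2,0.5,0.112,-1],
  [84,-2,0.5,0.112,-1],
  [87,-2,0.5,0.112,-1],
  [87,-2,0.5,0.112,-1],
  [87,-2,0.5,0.112,1],
  [87,-2,0.5,0.112,1],
  [87,-2,0.5,0.112,1],
])

```text
time: 18.18
tool_pos: [0.4917, 0.3429, 0.016]
tool_rot: [0.088, 0.703, 0.089, -0.7]
contact_force: [-0.7, -1.7, 5.8]
gripper_width: 0.564
```

>>> play_rows([
  [0,0,0,0,1],
  [0,0,0,0,1],
  [0,0,0,0,1],
])

```text
time: 18.55
tool_pos: [0.4917, 0.3429, 0.016]
tool_rot: [0.088, 0.703, 0.089, -0.7]
contact_force: [-0.9, -1.4, 5.2]
gripper_width: 0.566
```

>>> play_rows([
  [-2,0,0,0,1],
  [-4,0,0,0,1],
  [-6,0,0,0,1],
  [-8,0,0,0,1],
  [-10,0,0,0,1],
  [-10,0,0,0,1],
])

```text
time: 19.3
tool_pos: [0.4904, 0.3426, 0.024]
tool_rot: [0.088, 0.702, 0.089, -0.701]
contact_force: [-0.7, 0.6, -4.5]
gripper_width: 0.565
```

Run:
```python
from h import *
f=grab('side')
for o in topfaces(f,masks(f['img'])['orange'],.03,.07,9):print(o)
cv2.imwrite('pics/s8.png',cv2.resize(f['img'][180:330,190:390,::-1],(800,600)))
```

```text
{'px': array([239., 275.]), 'z': np.float64(0.04633706047508723), 'rect': (547, 362), 'size': (31, 53), 'mean': array([545.7, 363.4]), 'ang': np.float64(-1.093), 'area': np.int32(219)}
{'px': array([276., 286.]), 'z': np.float64(0.04603361635141928), 'rect': (454, 340), 'size': (86, 56), 'mean': array([451.5, 338.4]), 'ang': np.float64(0.105), 'area': np.int32(662)}
{'px': array([345., 322.]), 'z': np.float64(0.050223809896339844), 'rect': (268, 330), 'size': (194, 69), 'mean': array([267.5, 330. ]), 'ang': np.float64(0.442), 'area': np.int32(2530)}
{'px': array([219., 358.]), 'z': np.float64(0.05037916759148692), 'rect': (448, 539), 'size': (195, 69), 'mean': array([449. , 540.3]), 'ang': np.float64(0.776), 'area': np.int32(2978)}
```

View pics/s8.png

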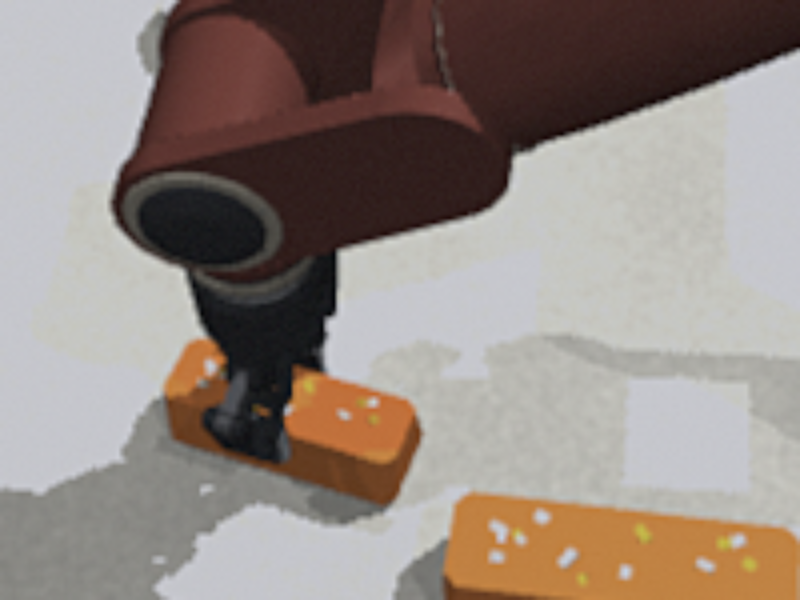

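The orange bar is off the bench, level and steady (crop (290,430), 4.5 N). I'll lift and carry it over.

>>> play_rows([
  [-5,0,0,0,1],
  [-20,0,0,0,1],
  [-40,0,0,0,1],
  [-60,0,0,0,1],
  [-80,0,0,0,1],
  [-95,0,0,0,1],
  [-105,0,0,0,1],
  [-105,0,0,0,1],
])

```text
time: 20.35
tool_pos: [0.4907, 0.3427, 0.1297]
tool_rot: [0.088, 0.702, 0.089, -0.701]
contact_force: [0.8, 0.2, -3.9]
gripper_width: 0.564
```

```bash
python3 -c "
from h import *
go(.551,-.177,.13,np.pi/2+.235)"
```

```text
shift [ -0.6 518.4  70.6] turn 0.016 or -3.126 | toolx [ 0.001  0.001 -1.   ] jaw -1.32 j1,j6 [0.485 1.805] t 20.35 tcp [0.4907 0.3427 0.1297] w 0.564 F [ 0.8  0.2 -3.9]
```

>>> play_rows([
  [0,10,1,0,1],
  [0,35,5,0,1],
  [0,70,10,0,1],
  [0,110,15,0,1],
  [0,150,20,0,1],
  [0,190,26,0,1],
  [0,230,31,0,1],
  [0,270,37,0,1],
])

```text
time: 21.35
tool_pos: [0.5206, 0.0698, 0.1277]
tool_rot: [-0.088, -0.701, -0.088, 0.702]
contact_force: [0.7, 0.2, -5.1]
gripper_width: 0.56
```

>>> play_rows([
  [0,40,5,0.01,1],
  [0,80,11,0.01,1],
  [0,120,16,0.01,1],
  [0,160,22,0.01,1],
  [0,195,27,0.01,1],
  [0,225,31,0.01,1],
  [0,242,33,0.01,1],
  [0,248,34,0.01,1],
])

```text
time: 22.35
tool_pos: [0.5496, -0.1775, 0.1281]
tool_rot: [-0.084, -0.702, -0.085, 0.702]
contact_force: [0.5, 0.4, -3.7]
gripper_width: 0.565
```

>>> play_rows([
  [10,0,0,0,1],
  [25,0,0,0,1],
  [40,0,0,0,1],
  [50,0,0,0,1],
  [50,0,0,0,1],
])

```text
time: 22.98
tool_pos: [0.5491, -0.1762, 0.0771]
tool_rot: [-0.084, -0.701, -0.086, 0.703]
contact_force: [-0.1, -0.1, -3.9]
gripper_width: 0.569
```

Run:
```python
from h import *
go(.551,-.177,.064,np.pi/2+.235)
f=grab('side'); m=masks(f['img'])
for o in topfaces(f,m['orange'],.06,.14,9):print(o)
cv2.imwrite('pics/s9.png',cv2.resize(f['img'][70:220,260:460,::-1],(800,600)))
```

```text
shift [13.1  1.2 -1.7] turn 0.006 or -3.135 | toolx [-0.003  0.001 -1.   ] jaw -1.33 j1,j6 [-0.44  0.89] t 22.98 tcp [ 0.5491 -0.1762  0.0771] w 0.569 F [-0.1 -0.1 -3.9]
{'px': array([351., 140.]), 'z': np.float64(0.09497804976731283), 'rect': (542, -156), 'size': (155, 91), 'mean': array([ 539.4, -160.4]), 'ang': np.float64(0.27), 'area': np.int32(875)}
```

View pics/s9.png

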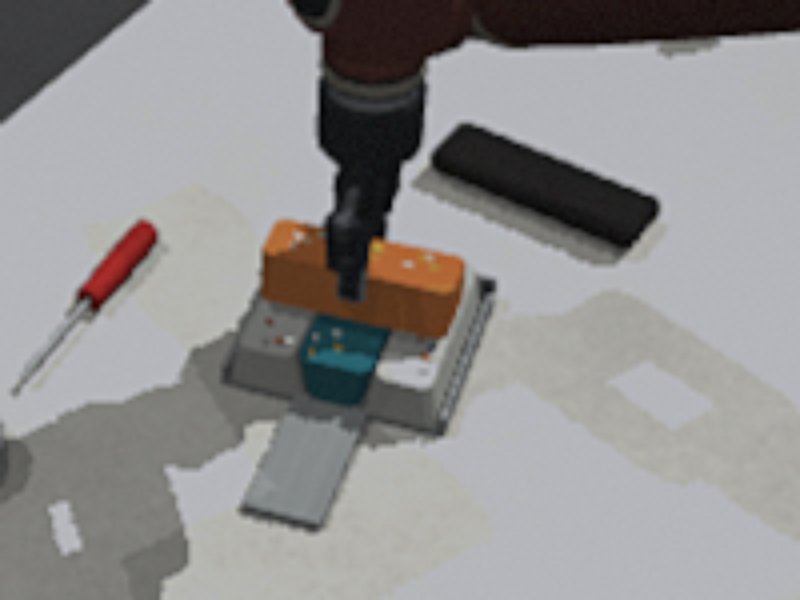

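The orange bar is level over the middle of the layer and square to it (crop (365,275)), with about 13 mm still to go down.

>>> play_rows([
  [4,1,-1.5,0,1],
  [8,1,-1.5,0,1],
  [10,1,-1.5,0,1],
  [11,1,-1.5,0,1],
  [12,1,-1.5,0,1],
  [13,1,-1.5,0,1],
  [13.5,1,-1.5,0,1],
  [13.5,1,-1.5,0,1],
])

```text
time: 24.02
tool_pos: [0.5517, -0.1775, 0.0653]
tool_rot: [-0.085, -0.702, -0.085, 0.702]
contact_force: [-0.4, 0.8, -3.5]
gripper_width: 0.565
```

Not yet in contact, so I'll continue down slowly.

>>> play_rows([
  [0.7,0,0,0,1],
  [1.4,0,0,0,1],
  [2,0,0,0,1],
  [2,0,0,0,1],
])

```text
time: 24.52
tool_pos: [0.552, -0.1777, 0.064]
tool_rot: [0.085, 0.702, 0.085, -0.702]
contact_force: [-2.4, 1.3, 0.7]
gripper_width: 0.566
```

>>> play_rows([
  [0.5,0,0,0,1],
  [0.5,0,0,0,1],
  [0.5,0,0,0,-1],
  [0.5,0,0,0,-1],
  [0.5,0,0,0,-1],
  [0.5,0,0,0,-1],
  [0.5,0,0,0,-1],
])

```text
time: 25.4
tool_pos: [0.5518, -0.1776, 0.0628]
tool_rot: [0.085, 0.702, 0.085, -0.702]
contact_force: [0.2, -0.2, 0.3]
gripper_width: 1.0
```

>>> play_rows([
  [-20,0,0,0,-1],
  [-60,0,0,0,-1],
  [-110,0,0,0,-1],
  [-150,0,0,0,-1],
  [-150,-60,0,0,-1],
  [-150,-120,0,0,-1],
  [-150,-180,0,0,-1],
  [-150,-200,0,0,-1],
])

```text
time: 26.4
tool_pos: [0.5035, 0.019, 0.2145]
tool_rot: [0.086, 0.703, 0.086, -0.701]
contact_force: [-0.2, -0.6, -0.2]
gripper_width: 1.001
```

Run:
```python
from h import *
for n in('top','side'):
    f=grab(n); m=masks(f['img'])
    for o in topfaces(f,m['orange'],.078,.1,7):
        if abs(o['mean'][1]+180)<100: print(n,'cross',o,torack(np.array(o['rect'])/1000))
    P=cloud(f); roi=(P[...,0]>.4)&(P[...,0]<.7)&(P[...,1]>-.3)&(P[...,1]<0)
    for o in topfaces(f,roi,.042,.054,1): print(n,'layer',o)
    c=f['img'][60:220,250:460,::-1] if n=='side' else f['img'][110:250,290:490,::-1]
    cv2.imwrite(f'pics/{n}10.png',cv2.resize(c,(400,300)))
cv2.imwrite('pics/b10.png',np.hstack([cv2.imread('pics/side10.png'),cv2.imread('pics/top10.png')]))
print(manip.state()['time'],manip.state()['tool_pos'])
```

```text
top cross {'px': array([397., 193.]), 'z': np.float64(0.08824699274629755), 'rect': (552, -176), 'size': (149, 47), 'mean': array([ 551. , -176.4]), 'ang': np.float64(0.233), 'area': np.int32(624)} [2.9 3.4]
top layer {'px': array([411., 191.]), 'z': np.float64(0.048402262437016286), 'rect': (562, -232), 'size': (153, 49), 'mean': array([ 563.8, -231.7]), 'ang': np.float64(0.232), 'area': np.int32(516)}
top layer {'px': array([381., 198.]), 'z': np.float64(0.048495790963832164), 'rect': (538, -130), 'size': (154, 46), 'mean': array([ 538.2, -130.6]), 'ang': np.float64(0.254), 'area': np.int32(487)}
side cross {'px': array([354., 139.]), 'z': np.float64(0.0855545373119776), 'rect': (540, -174), 'size': (128, 55), 'mean': array([ 536. , -174.3]), 'ang': np.float64(0.301), 'area': np.int32(462)} [-8.3  8.2]
side layer {'px': array([348., 157.]), 'z': np.float64(0.046343350779950276), 'rect': (532, -132), 'size': (140, 58), 'mean': array([ 528.7, -132.5]), 'ang': np.float64(0.194), 'area': np.int32(512)}
26.5 [0.50404255 0.01802355 0.21417265]
```

```bash
python3 -c "
from h import *
print(manip.state()['joint_vel'].round(3)); print(manip.job_done())"
```

```text
[-0.049  0.026 -0.014 -0.022 -0.013 -0.022]
the job is handed in; nothing more can be done
None
```

The job is handed in at about 26.5 s of the 64 s allowed. I set the blue-green bar on the tongue, slid it into the lane, then pushed it with closed fingers until it stopped. I then laid the orange bar across the layer and moved the arm clear.

**Blue-green bar:** it stalled against the end stop with the force rising to about 17 N. The top view then put it about 0.5 mm off centre across the lane and 2 mm deeper than my estimate of home. That estimate came from the pale bars, which start 1–3 mm off the stop. Afterwards all three bars were level at 48 mm.

**Orange bar:** in the final top view its upper face was at 88 mm, its middle at rack (3, 3) mm, and it was square within about 0.01 rad. It touched down at about 4 N before I released it.

**Checks that disagreed or failed:**
- The side camera read about 5 mm further out along the lane than the top one.
- The last side view put the orange bar at (-8, 8) mm, but it saw only 128 mm of the bar's 150 mm length. Both readings are within tolerance.
- The last combined picture was refused because I had reached the 12-picture limit, so the final check was by numbers only.
- The armrest, reel and screwdriver were not measured at the end, but I never moved the arm close to them.

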